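# Shut and latch the badminton kit box on the window ledge

### The arm

A 6-joint arm with a two-finger parallel gripper is mounted at the origin on the work surface. World frame = base frame: x ahead of the robot, y to its left, z up, the work surface at z = 0. Lengths are in m, angles in rad, forces in N, time in s.
With the tool pointing down it reaches from about 0.3 to 0.85 m from the base axis. Payload 4.2 kg.
Tool frame: the origin (TCP) lies at the very end of the fingers, on their centre line; the grasp point (between the pads) lies 19 mm behind it; z points along the fingers, y is the line along which they close (so a half turn about z gives the same grasp; the last joint's range is limited). The gripper opens to 91 mm and grips with 3 to 60 N. Pads are 32 mm wide; open, the fingers measure 118 mm over their backs; the gripper's body (76 mm by 178 mm) begins 60 mm behind the grasp point.
Start: joints at [-1.246, 0.32, 1.565, -0, 1.257, -0.02], TCP at [0.194, -0.541, 0.214] pointing down, gripper open.
Joint ranges: [-3.11, 3.11], [-0.84, 2.01], [0.21, 2.61], [-1.34, 4.49], [0.05, 2.63], [-2.56, 2.56]. Speed limits (rad/s): [2.57, 2.57, 3.14, 3.14, 3.14, 3.14].

### API

Orientations are given as a unit quaternion [w, x, y, z].
In Python, from plant import r gives the robot as it stands.
- The arm moves only by the shell command python3 -m crank 'ROWS' [OPENING] [FORCE]. ROWS is text: rows parted by semicolons, each of 6 numbers parted by spaces: the shift along the tool's x, y, z each as a share of 150 mm, from -1 to 1, then the turn, a rotation vector about the tool's x, y, z each as a share of 45 degrees, from -1 to 1. A call has 1 to 12 rows; each row shifts and turns the commanded pose from where the row before left it, along the tool's axes as they then stand; what a row does not reach is not made up. A row lasts 1/8 s, in which the tool goes at most 62.5 mm and 10.7 degrees, less where a joint would pass 70% of its speed; a pose out of reach is approached as far as the arm can. A call with a number of a shift or a turn outside -1 to 1 is refused whole. A call with a gripper value outside its range is refused whole. OPENING is the closure, from 0 (fully open) to 1 (shut), set as the call begins (- or left out, the last holds). The fingers move at their own pace and stop on an object; FORCE is the grip in N (left out, the last holds). Time passes only in rows, so rows that do not move let the fingers close. It gives the time, the measured TCP pose, the force, the opening and the grip force at its end, in the units of the state.
- r.state(): the state, without advancing time (a new reading comes with each control period).
- r.grab_frame(name): name is "scene" or "side" or "wrist"; returns a dict with "pixels" (384x512x3 uint8, blue, green, red), "K" (3x3 intrinsics, pixels), "k1" (the pictures are not rectified: a ray, as slopes to the right and down, at radius r is drawn at 1 + k1 r^2 times it, then the intrinsics apply), "pose" (4x4, takes a point from camera to world coordinates). Camera axes: x right, y up, looking along -z (the intrinsics and any distortion apply to the point x, -y, -z); pixel columns grow to the right and rows downward; lengths in m; the calibration is good to about 2 mm. A picture is of the moment at which its call begins. There is no depth.
- r.sign_off(): hands the job in; it is judged then, once.
The state is a dict: "time": time; "joints": joint angles; "qvel": joint speeds; "effort": joint torques, N m; "position": TCP position; "orientation": TCP orientation; "wrist_force": force on the tool from outside, world axes, zero at the start; "ft_torque": the same for the moment, N m; "gripper_width": finger opening in m; "finger_force": force on a finger pad.
Only numpy, scipy, OpenCV 4.12 (cv2) and the standard library are available. Lean on these libraries where they do the work, as an engineer would, in place of code of your own. Each camera call takes 0.05 s, during which the arm holds its last target. There are 200 camera calls.

### The job

Shut the kit box on the ledge using only pushes of the fingertips or the outside of the fingers: press its raised lid fully down, then push the latch lever on the end of the box over and down past its centre until it snaps flat against the box. Do not squeeze or force the lever, lift nothing, leave the other things where they are, and finish with the hand clear.

Things in the scene. Friction and masses are not known exactly. Their poses are not given: they have to be found in the camera images.
- kit_box: grey plastic dry box standing firm on the ledge (it does not move), 280 long x 150 wide, 125 mm high when shut. Origin: centre of its underside. x runs along its length: lid hinge at the +x end, latch on the -x end face (x = -140 mm); y across, z up. A folded carry handle stands 11 mm above the lid within 65 mm of the lid's middle
- lid_press (a point): point on the flat top of the lid, on its midline, 30 mm in from its free (latch) end; 125 mm above the ledge when the lid is shut. It lies 256 mm from the hinge line and moves with the lid. Clear flat plate around it
- kit_lid (a joint): lid angle in rad: 0 is fully shut, positive is raised. The hinge axis lies across the box (along its y), 143 mm towards +x from the box's origin, 112 mm above the ledge. Stiff hinge: the lid stays where it is left; 1 to 3 N down at its free end lowers it, onto a soft rubber seal
- latch_pivot (a point): axis of the latch lever (it lies across the box, along the box's y), on the box's midline, 12 mm out from the latch end face, 98 mm above the ledge
- lever_end (a point): centre of the rounded lip (11 mm thick, 40 mm wide) at the free end of the lever, 58 mm from the pivot axis. The lever is a black plate 5 mm thick, 40 mm wide; its face to push on (outer when flat, upper when sticking out) is 6 mm from the plane through the pivot axis, the lip's 11.5 mm
- latch_lever (a joint): lever angle in rad: 0 latched, hanging straight down flat along the end face; 1.57 level, straight out from the box; 1.95 open stop, outward and a little up, where it starts. A spring and a steel wire bail behind it make it a toggle: pushing it down is resisted by up to 7 N at the lip (most near 1.35) until its centre at 0.55; past that it snaps to 0 by itself, let go earlier it springs back open
- shuttle_tube: bystander: white paper tube with end caps, diameter 70, 215 mm tall, standing. Origin: centre of its foot
- bottle: bystander: clear hard bottle with black cap, diameter 72, 208 mm tall, standing. Origin: centre of its foot
- shuttle_stand: bystander: round wooden stand of diameter 84 mm carrying a shuttlecock, 152 mm tall. Origin: centre of its foot
- air_pump: bystander: black hand pump lying beside the box along its x axis, 230 mm long, 80 mm wide T-handle at its +x end, 36 mm high. Origin: on the ledge under the barrel's middle
- grip_roll: bystander: grey roll of grip tape beside the box, diameter 48, 30 mm high. Origin: centre of its foot
- phone: bystander: phone lying flat, 148 x 72 x 9 mm, long along its x. Origin: centre of its underside
- mug: bystander: white mug, diameter 82, 95 mm high, with a handle to one side. Origin: centre of its foot

How it is judged:
By the outcome, as a careful person would: the job done as asked, in the order asked, and still so for the second after the job is handed in, with the robot touching nothing.
It also fails if it takes over 45 s, if anything falls off the work surface, if the arm or the gripper's body presses on something with over 40 N, if the wrist force passes 120 N, or if a joint passes its speed limit or range.

## Working session

There is one attempt and no reset: what is moved stays moved. The work goes in short steps, Python scripts to look and compute and a shell command to move; the robot and the scene stay as the last step left them, time stands still between calls to the robot, and variables do not carry over. Pictures are saved under pics/ and viewed, at most 10 in all, crops included, and the job is handed in when it is done.

```bash
ls; mkdir -p pics
python3 - <<'E'
from plant import r
import cv2,pickle
d={n:r.grab_frame(n) for n in("scene","side")}
pickle.dump(d,open('f0.pkl','wb'))
for n in d:
    cv2.imwrite(f'pics/{n}0.png',cv2.resize(d[n]['pixels'],(800,600)))
    print(n,d[n]['K'],d[n]['k1'],d[n]['pose'].round(3))
print(r.state())
E
```

```text
pics
scene [[349.95084962   0.         254.37004049]
 [  0.         349.95084962 189.67605559]
 [  0.           0.           1.        ]] 0.030177735313639497 [[ 0.383 -0.709  0.593  1.164]
 [ 0.924  0.287 -0.253 -0.306]
 [ 0.009  0.644  0.765  0.907]
 [ 0.     0.     0.     1.   ]]
side [[471.3146843    0.         255.49883451]
 [  0.         471.3146843  189.38774649]
 [  0.           0.           1.        ]] -0.10414997996599037 [[ 0.943  0.227 -0.242  0.212]
 [-0.332  0.642 -0.692 -0.977]
 [-0.002  0.733  0.681  1.062]
 [ 0.     0.     0.     1.   ]]
{'time': 0.1, 'joints': array([-1.24600276e+00,  3.20245231e-01,  1.56554214e+00,  9.53932555e-06,
        1.25738338e+00, -1.99548452e-02]), 'qvel': array([-0.00114746, -0.00447976, -0.0015857 ,  0.00020244,  0.00127372,
        0.00111743]), 'effort': array([ 7.29838339e-04, -4.13331699e+01, -2.32510579e+01,  7.28594698e-02,
        4.21680522e-02, -5.27271914e-05]), 'position': array([ 0.19421447, -0.54073995,  0.21320021]), 'orientation': array([-7.80587024e-04,  9.85180262e-01,  1.71520347e-01, -1.15317199e-04]), 'wrist_force': array([ 0.98468908, -1.15693238, -0.11022929]), 'ft_torque': array([-0.01006492, -0.00626706,  0.01815669]), 'finger_force': 0.0, 'gripper_width': 0.09107072568790828}
```

View pics/scene0.png

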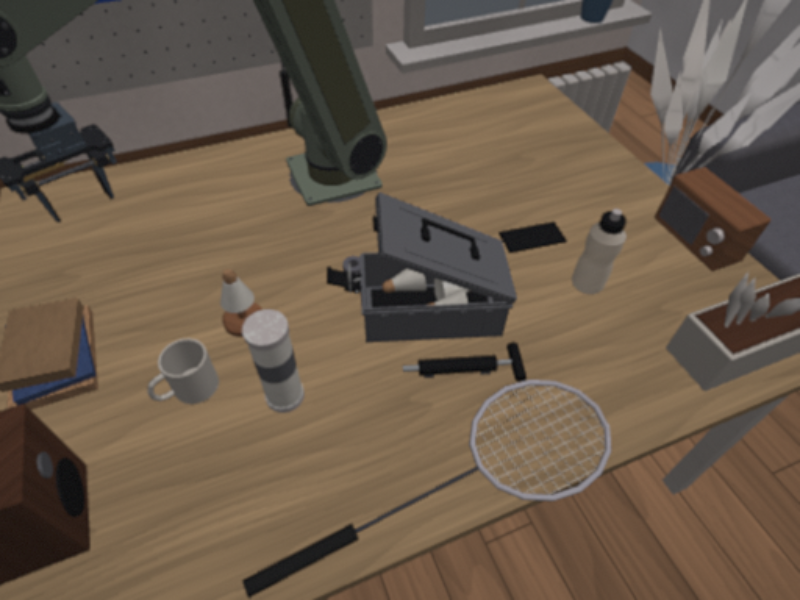

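View pics/side0.png

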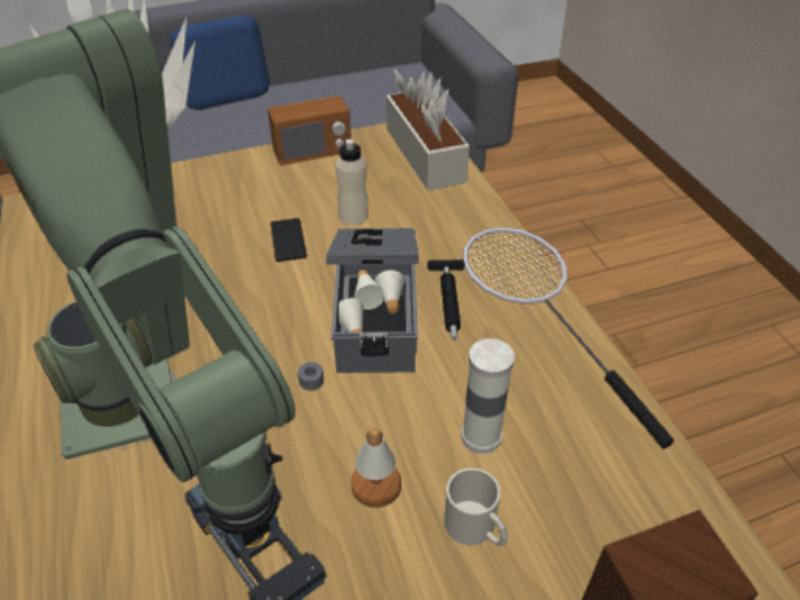

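The scene view shows the box at about (435,285), with its lid hinged on the right (world +y) and the latch lever at (345,275). In the side view the latch end faces the camera at (375,345), the grip roll is at (311,376), the pump is on the right, and the stand and tube are in front.

```bash
cat > h.py <<'E'
import numpy as np,cv2,pickle
def ray(f,u,v):
    K=f['K'];x=(u-K[0,2])/K[0,0];y=(v-K[1,2])/K[1,1]
    rd=np.hypot(x,y);r=rd
    for _ in range(20): r=rd/(1+f['k1']*r*r)
    s=r/rd if rd>0 else 1
    d=f['pose'][:3,:3]@np.array([x*s,-y*s,-1]);return f['pose'][:3,3],d/np.linalg.norm(d)
def onz(f,u,v,z):
    o,d=ray(f,u,v);return o+d*(z-o[2])/d[2]
def tri(f,p,g,q):
    o,d=ray(f,*p);a,b=ray(g,*q)
    t=np.linalg.lstsq(np.c_[d,-b],a-o,rcond=None)[0]
    P,Q=o+d*t[0],a+b*t[1];return (P+Q)/2,np.linalg.norm(P-Q)
def proj(f,P):
    c=np.linalg.inv(f['pose'])@np.r_[P,1];x,y=c[0]/-c[2],-c[1]/-c[2];s=1+f['k1']*(x*x+y*y)
    return f['K'][0,0]*x*s+f['K'][0,2],f['K'][1,1]*y*s+f['K'][1,2]
E
python3 - <<'E'
from h import *
d=pickle.load(open('f0.pkl','rb'));k=.64
S,T=d['scene'],d['side']
for n,f,u,v in[('front-latch',S,367,340),('front-hinge',S,505,335),('latch l',T,336,370),('latch r',T,415,370)]:
    print(n,onz(f,u*k,v*k,0).round(4))
a=S['pixels'][115:230,200:340];cv2.imwrite('pics/a.png',cv2.resize(a,None,fx=5,fy=5,interpolation=2))
b=T['pixels'][140:245,190:300];cv2.imwrite('pics/b.png',cv2.resize(b,None,fx=5.5,fy=5.5,interpolation=2))
E
```

```text
front-latch [ 0.5443 -0.107   0.    ]
front-hinge [0.6389 0.1595 0.    ]
latch l [ 0.4057 -0.0544  0.    ]
latch r [ 0.5484 -0.1046  0.    ]
```

View pics/a.png

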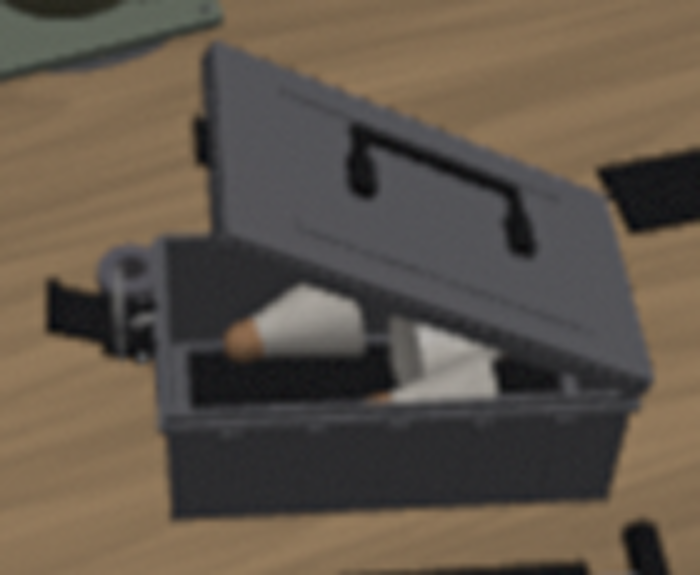

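View pics/b.png

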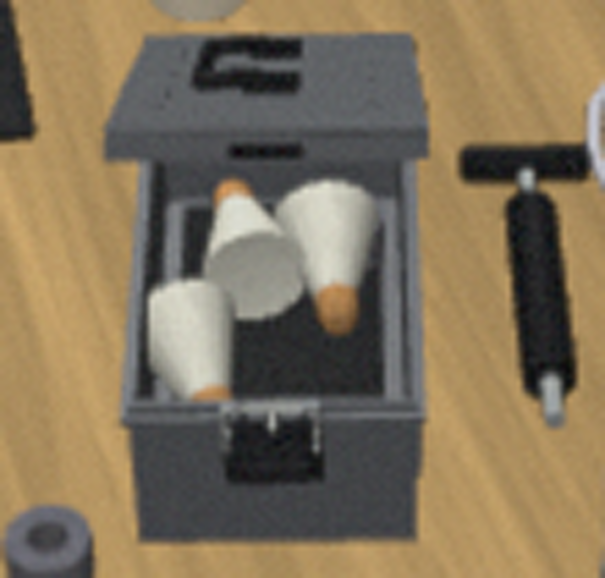

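The crops show the free lid end's robot-side top corner at (213,45) in the scene crop and (108,130) in the side crop. The lever sticks out at (50–110, 300) in the scene crop. The base corners give a 283 x 151 mm footprint, which matches the box. It sits on z=0 with its x axis at about 70.5°.

```bash
cat >> h.py <<'E'
psi=np.radians(70.5);ex=np.array([np.cos(psi),np.sin(psi),0]);ey=np.array([-ex[1],ex[0],0]);ez=np.array([0,0,1.])
C=np.array([.522,.052,0])
def B(p): return C+p[0]*ex+p[1]*ey+p[2]*ez
def toB(P): q=np.array(P)-C;return np.array([q@ex,q@ey,q[2]])
E
python3 - <<'E'
from h import *
d=pickle.load(open('f0.pkl','rb'));k=.64
S,T=d['scene'],d['side']
sa=lambda u,v:(200+u/5,115+v/5); sb=lambda u,v:(190+u/5.5,140+v/5.5)
for n,p,q in[('lid free robot-side top corner',sa(213,45),sb(108,130)),('lever end L',sa(50,283),sb(228,478)),('lever end R',sa(52,330),sb(322,478)),('rim latch L',sa(160,240),sb(125,412)),('rim latch R',sa(165,420),sb(425,410))]:
    P,e=tri(S,p,T,q);b=toB(P);print(n,b.round(4),'gap',e.round(4))
    if 'lid' in n: print(' angle',np.degrees(np.arctan2(b[2]-.112,.143-b[0])-np.arctan2(.013,.283)),np.hypot(b[2]-.112,.143-b[0]))
for n,u,v in[('stand',376,492),('tube',483,440),('mug',472,530),('roll',311,384)]:
    print(n,toB(onz(T,u*k,v*k,0)).round(3))
E
```

```text
lid free robot-side top corner [-0.1083  0.074   0.2568] gap 0.0035
 angle 27.310553207607295 0.2900308264500241
lever end L [-0.2122  0.0166  0.1217] gap 0.0031
lever end R [-0.2112 -0.0276  0.1241] gap 0.003
rim latch L [-0.1452  0.0733  0.0987] gap 0.0032
rim latch R [-0.1448 -0.0803  0.102 ] gap 0.0005
stand [-0.408 -0.009  0.   ]
tube [-0.303 -0.195  0.   ]
mug [-0.478 -0.164  0.   ]
roll [-0.174  0.119  0.   ]
```

```bash
sed -i 's/C=np.array.*/C=np.array([.525,.051,0])/' h.py
cat > w.py <<'E'
from h import *
from plant import r
from scipy.spatial.transform import Rotation as R
s=r.state();q=s['orientation'];M=R.from_quat(np.r_[q[1:],q[0]])
A=np.c_[ex,-ey,-ez]
rv=M.inv()*R.from_matrix(A)
m=M.as_matrix()
print('t',s['time'],'box xyz mm',(toB(s['position'])*1e3).round(1),'tilt',np.degrees(np.arctan2(m[:,2]@ex,-m[2,2])).round(1),'rotvec to upright /45',(np.degrees(rv.as_rotvec())/45).round(3))
print('F box',(np.array([s['wrist_force']@ex,s['wrist_force']@ey,s['wrist_force'][2]])).round(1),'q',s['joints'].round(2),'w',round(s['gripper_width'],4))
import sys
if len(sys.argv)>1:
    print('tool delta /150',(m.T@(B(np.array(eval(sys.argv[1]))/1e3)-s['position'])/.15).round(3))
E
python3 -m crank '0 0 -.2 0 0 -.226;0 0 -.2 0 0 -.226;0 0 -.2 0 0 -.226;0 0 -.2 0 0 -.226;0 0 -.2 0 0 -.226' 1 10; python3 w.py '[-70,0,330]'
```

```text
time: 0.72
position: [0.1943, -0.5409, 0.3645]
orientation: [-0.0, 0.814, 0.58, 0.0]
wrist_force: [-0.4, -0.9, -0.5]
gripper_width: 0.044
finger_force: 0.0
t 0.725 box xyz mm [-668.3  114.2  364.5] tilt 0.0 rotvec to upright /45 [-0.001 -0.001  0.01 ]
F box [-1.   0.1 -0.5] q [-1.25  0.27  1.27  0.    1.61 -0.91] w 0.044
tool delta /150 [3.983 0.792 0.232]
```

```bash
python3 -m crank '.3 .066 0 0 0 0;.37 .066 0 0 0 0;.37 .066 0 0 0 0;.37 .066 0 0 0 0;.37 .066 0 0 0 0;.37 .066 0 0 0 0;.37 .066 .03 0 0 0;.37 .066 .03 0 0 0;.37 .066 .03 0 0 0;.37 .066 .03 0 0 0;.3 .066 .05 0 0 0;.05 .066 .06 0 0 0'; python3 w.py '[-70,0,280]'
python3 - <<'E'
from plant import r
import cv2
f=r.grab_frame("scene");cv2.imwrite('pics/c.png',cv2.resize(f['pixels'][60:240,150:390],None,fx=3,fy=3,interpolation=2))
E
```

```text
time: 2.22
position: [0.5054, -0.0153, 0.3286]
orientation: [-0.0, 0.815, 0.58, -0.0]
wrist_force: [-0.8, -0.4, -0.3]
gripper_width: 0.0004
finger_force: 0.0
t 2.225 box xyz mm [-69.   -3.6 328.6] tilt 0.0 rotvec to upright /45 [-0.001 -0.     0.007]
F box [-0.7  0.6 -0.3] q [-0.05  0.16  1.5   0.    1.49  0.28] w 0.0004
tool delta /150 [-0.007 -0.024  0.324]
```

View pics/c.png

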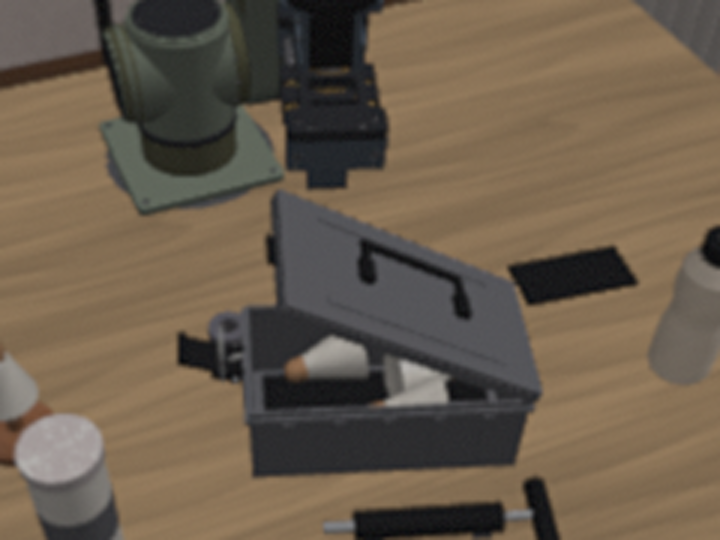

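The closed fingers hang above the lid's midline with nothing disturbed. Next I press the lid down.

```bash
python3 -m crank '-.01 -.024 .15 0 0 0;0 0 .15 0 0 0;0 0 .12 0 0 0;-.01 0 .07 0 0 0;-.015 0 .07 0 0 0;-.02 0 .07 0 0 0;-.02 0 .07 0 0 0;-.02 0 .07 0 0 0'; python3 w.py '[-108,0,125]'
```

```text
time: 3.28
position: [0.4965, -0.03, 0.2134]
orientation: [0.0, 0.816, 0.578, 0.0]
wrist_force: [0.4, 0.4, 1.0]
gripper_width: 0.0007
finger_force: 0.4
t 3.275 box xyz mm [-8.590e+01 -2.000e-01  2.134e+02] tilt -0.0 rotvec to upright /45 [0.    0.    0.002]
F box [ 0.6 -0.3  1. ] q [-0.08  0.2   1.74 -0.    1.21  0.26] w 0.0007
tool delta /150 [-0.147 -0.002  0.589]
```

```bash
python3 -m crank '-.025 0 .08 0 0 0;-.025 0 .08 0 0 0;-.025 0 .08 0 0 0;-.025 0 .08 0 0 0;-.025 0 .08 0 0 0;-.02 0 .07 0 0 0;0 0 .05 0 0 0;0 0 .04 0 0 0;0 0 0 0 0 0'; python3 w.py '[-108,0,125]'
```

```text
time: 4.4
position: [0.4891, -0.0501, 0.1295]
orientation: [-0.0, 0.816, 0.578, -0.0]
wrist_force: [-0.1, 0.2, -0.0]
gripper_width: 0.0001
finger_force: 0.0
t 4.4 box xyz mm [-1.073e+02  1.000e-01  1.295e+02] tilt -0.0 rotvec to upright /45 [-0.001  0.     0.002]
F box [ 0.1  0.2 -0. ] q [-0.13  0.26  1.88  0.    1.    0.21] w 0.0001
tool delta /150 [-0.005  0.     0.03 ]
```

```bash
for i in 1 2; do python3 -m crank '0 0 .015 0 0 0;0 0 0 0 0 0' | grep -E 'wrist|posi';done;  python3 -m crank '0 0 .015 0 0 0;0 0 0 0 0 0' | grep -E 'wrist|posi'
python3 - <<'E'
from plant import r
import cv2
f=r.grab_frame("scene");cv2.imwrite('pics/d.png',cv2.resize(f['pixels'][100:230,180:350],None,fx=4,fy=4,interpolation=2))
E
```

```text
position: [0.4895, -0.0502, 0.1278]
wrist_force: [-0.3, -0.7, 0.2]
position: [0.4893, -0.0502, 0.1254]
wrist_force: [0.4, 0.1, 0.8]
position: [0.4894, -0.0503, 0.1252]
wrist_force: [-3.6, 0.4, 13.3]
```

View pics/d.png

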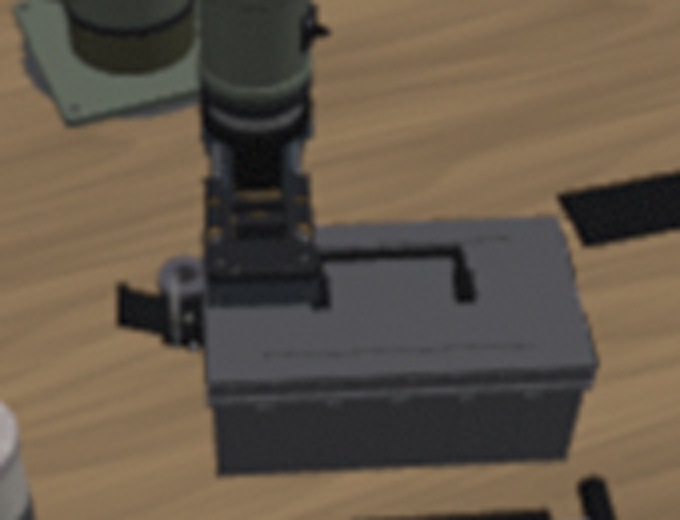

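The picture shows the lid flush shut with the handle on top. The fingers rest on its latch end, and the lever is still open at (140,305). The fingertip stopped at z=125 mm with 13 N. Now the lever.

```bash
python3 -m crank '0 0 -.2 0 0 0;0 0 -.2 0 0 0;-.2 0 0 0 0 0;-.3 0 0 0 0 0;-.15 0 0 0 0 0;0 0 .15 0 0 0;0 0 .1 0 0 0;0 0 0 0 0 0'; python3 w.py '[-207,0,109.5]'
```

```text
time: 6.2
position: [0.4561, -0.1417, 0.1445]
orientation: [-0.001, 0.816, 0.578, -0.001]
wrist_force: [-0.9, 0.5, -0.3]
gripper_width: 0.0004
finger_force: 0.0
t 6.2 box xyz mm [-204.7    0.6  144.5] tilt -0.0 rotvec to upright /45 [-0.004  0.     0.003]
F box [ 0.1  1.  -0.3] q [-0.33  0.23  1.88 -0.    1.03  0.01] w 0.0004
tool delta /150 [-0.015  0.005  0.234]
```

```bash
python3 -m crank '0 0 .04 0 0 0;0 0 .04 0 0 0;0 0 .04 0 0 0;-.005 0 .04 0 0 0;-.005 0 .04 0 0 0;-.005 0 .034 0 0 0;0 0 0 0 0 0'; python3 w.py '[-208,0,94.4]';python3 - <<'E'
from plant import r
import cv2
f=r.grab_frame("scene");cv2.imwrite('pics/e.png',cv2.resize(f['pixels'][100:230,180:350],None,fx=4,fy=4,interpolation=2))
E
```

```text
time: 7.08
position: [0.4565, -0.145, 0.1107]
orientation: [0.001, 0.816, 0.578, -0.0]
wrist_force: [-1.1, -3.4, 4.2]
gripper_width: 0.0006
finger_force: 2.3
t 7.075 box xyz mm [-207.7   -0.9  110.7] tilt -0.0 rotvec to upright /45 [0.001 0.001 0.002]
F box [-3.6 -0.1  4.2] q [-0.33  0.27  1.93 -0.    0.94  0.01] w 0.0006
tool delta /150 [-0.002 -0.006  0.109]
```

View pics/e.png

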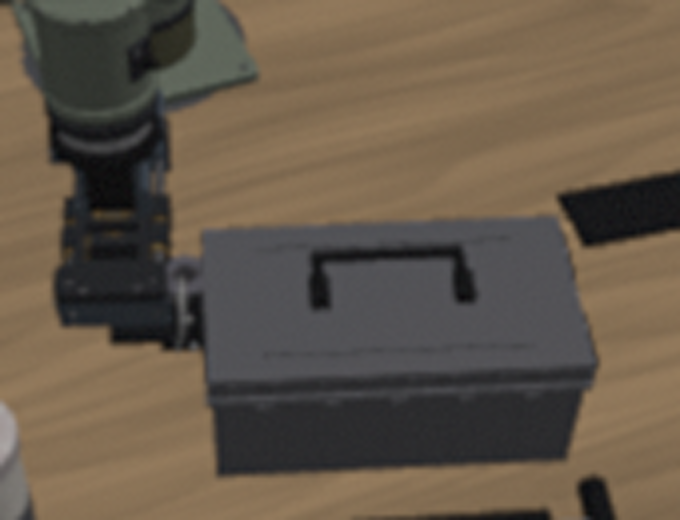

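The lid stays shut, and the fingertip is on the lever at about (140,330), pressing it level with roughly 4 N. I continue along the arc.

```bash
python3 -m crank '0 0 .036 0 .111 0;-.003 0 .036 0 .111 0;-.006 0 .035 0 .111 0;-.002 0 .037 0 .133 0;-.006 0 .037 0 .133 0;-.01 0 .036 0 .133 0;0 0 0 0 0 0'; python3 w.py '[-198,0,65.5]'; python3 w.py '[-190.6,0,57]'|tail -1
```

```text
time: 8.0
position: [0.4573, -0.1419, 0.0771]
orientation: [-0.164, 0.784, 0.552, 0.232]
wrist_force: [-0.7, -2.8, 2.4]
gripper_width: 0.0005
finger_force: 1.5
t 8.0 box xyz mm [-204.4   -0.6   77.1] tilt 33.0 rotvec to upright /45 [-0.002 -0.733 -0.003]
F box [-2.8 -0.3  2.4] q [-0.69  0.42  1.97  0.62  1.06 -0.75] w 0.0005
tool delta /150 [-0.006 -0.004  0.088]
tool delta /150 [ 0.004 -0.004  0.163]
```

```bash
python3 -m crank '-.003 0 .044 0 .078 0;-.006 0 .044 0 .078 0;0 0 .038 0 .055 0;0 0 .038 0 .055 0;0 0 0 0 0 0'; python3 w.py '[-186.3,0,53.5]'
```

```text
time: 8.62
position: [0.4617, -0.1272, 0.0573]
orientation: [-0.221, 0.754, 0.534, 0.311]
wrist_force: [0.3, 0.1, -0.7]
gripper_width: 0.0004
finger_force: 0.0
t 8.625 box xyz mm [-1.891e+02  1.000e-01  5.730e+01] tilt 44.9 rotvec to upright /45 [-0.004 -0.997  0.002]
F box [ 0.2 -0.3 -0.7] q [-0.76  0.53  2.    0.78  1.15 -0.95] w 0.0004
tool delta /150 [-0.005  0.001  0.031]
```

```bash
python3 -m crank '0 0 -.15 0 0 0;0 0 -.2 0 0 0;.2 0 -.2 0 -.2 0;.2 0 -.25 0 -.2 0;.1 0 -.3 0 -.2 0;0 0 -.3 0 -.2 0;0 0 -.2 0 -.2 0;0 0 0 0 0 0'; python3 w.py '[-350,200,330]'
python3 - <<'E'
from plant import r
import cv2,numpy as np
a=r.grab_frame("scene")['pixels'];b=r.grab_frame("side")['pixels']
cv2.imwrite('pics/g.png',np.hstack([cv2.resize(a[110:260,90:350],(400,231)),cv2.resize(b[130:300,150:340],(400,358))[:231]]))
cv2.imwrite('pics/h.png',np.hstack([cv2.resize(a[120:230,190:320],(400,338),interpolation=2),cv2.resize(b[150:260,190:320],(400,338),interpolation=2)]))
E
```

```text
time: 9.62
position: [0.4437, -0.1826, 0.3085]
orientation: [0.004, 0.815, 0.58, 0.001]
wrist_force: [0.2, -0.7, -0.3]
gripper_width: 0.0004
finger_force: 0.0
t 9.625 box xyz mm [-247.4   -1.3  308.5] tilt -0.1 rotvec to upright /45 [0.011 0.003 0.008]
F box [-0.6 -0.4 -0.3] q [-0.41  0.11  1.6  -0.    1.42 -0.08] w 0.0004
tool delta /150 [-0.676 -1.345 -0.153]
```

View pics/h.png

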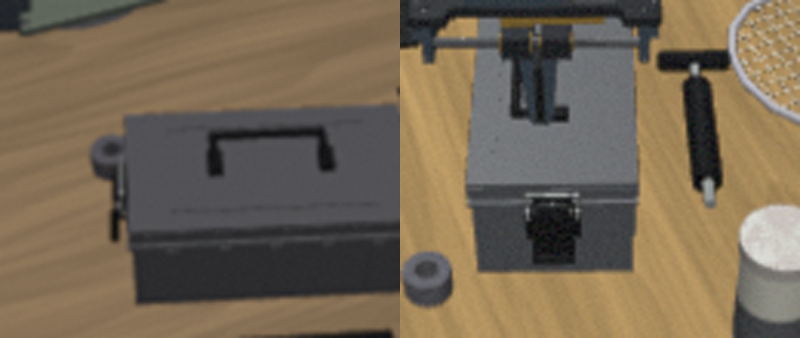

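The lever hangs flat against the end face in both views, at (115,215) in the scene crop and (553,240) in the side crop. The lid is shut, the hand is clear, and the roll, pump and tube are where they were.

```bash
python3 -c "
from plant import r
print(r.sign_off())"
```

```text
the job is handed in; nothing more can be done
None
```

The kit box is shut: the lid was pressed fully down first, then the latch lever pushed past its centre until it snapped flat; the hand is clear, the things around the box look undisturbed, and the job was handed in at about 10 s (the sign-off gave no verdict).

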